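# Find the ring-stamped crate and push it to the door track

### The arm

A 6-joint arm with a two-finger parallel gripper is mounted at the origin on the work surface. World frame = base frame: x ahead of the robot, y to its left, z up, the work surface at z = 0. Lengths are in m, angles in rad, forces in N, time in s.
With the tool pointing down it reaches from about 0.375 to 0.9 m from the base axis. Payload 3.1 kg.
Tool frame: the origin (TCP) lies midway between the tips of the shut fingers; the grasp point (between the pads) lies 19 mm behind it (pinch_z is the distance from the TCP to the grasp point, in m); y points along the fingers, z is the direction in which the jaws open and shut, and the axes are right-handed (so a half turn about y gives the same grasp; the last joint's range is limited). The gripper opens to 87 mm and grips with 3 to 60 N. Pads are 19 mm wide; open, the fingers measure 117 mm over their backs; the gripper's body (75 mm by 190 mm) begins 51 mm behind the grasp point.
Start: joints at [-1.391, 0.527, 1.433, -0, 1.181, -0.178], TCP at [0.219, -0.585, 0.223] pointing down, gripper open.
Joint ranges: [-3.08, 3.08], [-0.75, 2.2], [0.22, 2.44], [-1.43, 4.57], [0, 2.65], [-2.85, 2.85]. Speed limits (rad/s): [2.79, 2.79, 3.14, 3.14, 3.14, 3.14].

### API

Orientations are given as a unit quaternion [x, y, z, w].
In Python, from rig import * gives the robot as it stands.
- The arm moves only by the tool drive_tool, never from a script. Its argument "plan" is a list of rows, each a list of 7 numbers: the shift along the tool's x, y, z in mm, then the turn, a rotation vector about the tool's x, y, z in degrees, then the finger opening in mm, from 0 to 87. A call has 1 to 10 rows; each row is the pose to reach, as a shift and turn from the pose commanded when the call began, along the tool's axes at that moment; what a row does not reach only later rows make up. A row lasts 1/10 s, in which the tool goes at most 50 mm and 8.59 degrees, less where a joint would pass 70% of its speed; a pose out of reach is approached as far as the arm can. A call with a gripper value outside its range is refused whole. The fingers move at their own pace and stop on an object; "newtons" is the grip in N (left out, the last holds). Time passes only in rows, so rows that repeat a pose let the fingers close. It gives the time, the measured TCP pose, the force and the opening at its end, in the units of the state.
- get_obs(): the state, without advancing time (a new reading comes with each control period).
- camera(name): name is "scene" or "top" or "wrist"; returns the picture (480x640x3 uint8, blue, green, red); there is no depth.
- get_calibration(name): a dict with "fx", "fy", "cx", "cy" (pixels), "D" ([k1, k2, p1, p2, k3] as OpenCV has them; the pictures are not rectified), "origin" and "rotation" of the camera in the world; the wrist camera has in their place "tool_from_camera" (4x4, takes a point from camera to tool coordinates, whose origin is the TCP and whose axes are the tool frame's). Camera axes: x right, y down, z forward; pixel columns grow to the right and rows downward; lengths in m; the calibration is good to about 2 mm. A picture is of the moment at which its call begins: read the wrist's pose just before it. get_calibration takes no time and is no camera call.
- hand_in(): hands the job in, once; it reports no verdict.
Trained networks look in the newest picture that a camera, given by its name, has taken for a name from the list of things; names that differ only in an ending like _2 or _b are one class to them, and where a whole thing is asked for, a point or a joint stands for the part that bears it (a point fixed in the world has none). Each returns a list of dicts, best first, with "conf" (0 to 1); they miss things now and then, are a little off and sometimes report something else, mostly with a low value. They report only what shows in the picture. A call takes as long as a camera call.
- spot_in(camera, target): "location" ([column, row] in pixels, amid what is visible of it).
- mark_of(camera, target): "location" ([column, row] in pixels: a listed point, or the origin of a listed thing).
The state is a dict: "time": time; "q": joint angles; "joint_velocities": joint speeds; "joint_torque": joint torques, N m; "position": TCP position; "tool_rot": TCP orientation; "ft_force": force on the tool from outside, world axes, zero at the start; "moment": the same for the moment, N m; "grip_width": finger opening in m.
Only numpy, scipy, OpenCV 4.12 (cv2) and the standard library are available. Lean on these libraries where they do the work, as an engineer would, in place of code of your own. Each camera call takes 0.05 s, during which the arm holds its last target. There are 200 camera calls.

### The job

Two look-alike closed beech spice crates stand on the lined alcove shelf, and only the supplier's own has a dark ring stamped on its underside. First the one on the robot's left, then the other: pull its top towards the robot with the fingertips so that it tips over onto its side and its underside faces the terrace. Once both lie like that, push the stamped one, as it lies, across the shelf until its underside stands square against the aluminium door track, ready for collection; leave the other lying back on the shelf, grip and lift nothing, and do not disturb the jars, the ramekin or the spice box.

Things in the scene. Friction and masses are not known exactly. Their poses are not given: they have to be found in the camera images.
- shelf: fixed beech shelf with a thin non-slip liner; the liner's top, on which all stands, is at z = 22 mm and reaches from 5 mm to 315 mm on the robot's side of the track. Origin: at z = 0, below the middle of the track's robot-side face; x points across the shelf to the terrace, y along it to the robot's left, z up. Its yaw differs by up to 0.05 rad.
- track (a point): middle of the door track's face that looks to the robot, at the height of the liner's top. The aluminium track runs straight along the shelf's terrace edge (the shelf's y), 50 mm wide; its ribs stand 12 mm above the liner, so a crate pushed to it stops there.
- crate_stamped: closed box-like beech crate, 85 mm deep (its x) by 140 wide (its y) by 100 high, lid fixed shut 2 mm below the rim, empty, 0.26 to 0.52 kg. Origin: centre of the underside; at the start x points to the terrace (yaw within 0.2 rad), z up. Under it a dark ring 60 mm across. Pulled near its top it turns about its heel without sliding if the tips rise with its wall; beyond 41 degrees it falls over by itself.
- crate_plain: closed box-like beech crate, 85 mm deep (its x) by 140 wide (its y) by 100 high, lid fixed shut 2 mm below the rim, empty, 0.26 to 0.52 kg. Origin: centre of the underside; at the start x points to the terrace (yaw within 0.2 rad), z up. Alike in all but its bare underside; tips just the same; they stand left and right in either order.
- crate_stamped_heel (a point): middle of the stamped crate's robot-side bottom edge, about which it tips; lies at the foot of its underside once it is tipped
- crate_stamped_toe (a point): middle of the stamped crate's terrace-side bottom edge; the top of its underside once it is tipped
- crate_plain_heel (a point): the same point of the plain crate: robot-side bottom edge
- crate_plain_toe (a point): the same point of the plain crate: terrace-side bottom edge
- jar_mid: amber glass jar with a steel cap, 60 mm across, 108 mm high, standing between the crates; origin at the centre of its underside; not to be disturbed
- jar_side: the same jar again, to the right of the right crate; origin at the centre of its underside; not to be disturbed
- ramekin: white ramekin under a blue silicone lid 98 mm across, 63 mm high with its knob, to the left of the left crate; origin at the centre of its underside; not to be disturbed
- spice_box: round open steel spice box with seven small cups, 190 mm across, 60 mm high, at the left; origin at the centre of its underside; not to be disturbed

How it is judged:
On the way, in this order (a step that is already met when the one before it is completed fails the run):
1. the left crate lies on its robot side with its underside to the terrace, the right one still upright (((y of crate_stamped in the frame of shelf above 0 m and angle between crate_stamped's own x axis and vertical below 0.15 rad and angle between crate_plain's own z axis and vertical below 0.1 rad and x of each of crate_stamped, crate_plain in the frame of shelf below -0.09 m) or (y of crate_plain in the frame of shelf above 0 m and angle between crate_plain's own x axis and vertical below 0.15 rad and angle between crate_stamped's own z axis and vertical below 0.1 rad and x of each of crate_plain, crate_stamped in the frame of shelf below -0.09 m))), for 0.2 s.
2. the right crate lies likewise, and so does the left one, neither yet near the track (((y of crate_stamped in the frame of shelf below 0 m and angle between each of crate_stamped, crate_plain's own x axis and vertical below 0.15 rad and x of each of crate_stamped, crate_plain in the frame of shelf below -0.09 m) or (y of crate_plain in the frame of shelf below 0 m and angle between each of crate_plain, crate_stamped's own x axis and vertical below 0.15 rad and x of each of crate_plain, crate_stamped in the frame of shelf below -0.09 m))), for 0.2 s.
At the end, for the whole second after the job is handed in: Both crates lie on their robot sides, at rest; the stamped one's underside is within 10 mm of the door track and square to it within 0.10 rad, the plain one's at least 90 mm short of it; the jars, ramekin and spice box are within 15 mm of their places (x of crate_stamped_heel in the frame of shelf between -0.01 and 0.004 m and angle between the z axis of crate_stamped and the x axis of shelf, either way round below 0.1 rad and angle between each of crate_stamped, crate_plain's own x axis and vertical below 0.15 rad and x of crate_plain in the frame of shelf below -0.09 m and height (world z) of each of crate_stamped_heel, crate_plain_heel below 0.03 m and linear speed of each of crate_stamped, crate_plain below 0.02 m/s and distance of each of jar_mid, jar_side, ramekin, spice_box from where it was at the start of the episode below 0.015 m); the robot touches nothing.
It fails at once if a crate is lifted, or tipped any other way than towards the robot: its robot-side bottom edge is more than 25 mm above the shelf (height (world z) of any of crate_stamped_heel, crate_plain_heel above 0.047 m).
It fails at once if the plain crate is pushed to the door track (x of crate_plain_heel in the frame of shelf above -0.05 m).
It fails at once if a jar, the ramekin or the spice box is moved by more than 15 mm (distance of any of jar_mid, jar_side, ramekin, spice_box from where it was at the start of the episode above 0.015 m).
It also fails if it takes over 58 s, if anything falls off the work surface, if the arm or the gripper's body presses on something with over 40 N, if the wrist force passes 120 N, or if a joint passes its speed limit or range.

## Working session

There is one attempt and no reset: what is moved stays moved. The work goes in short steps, Python scripts to look and compute and a tool call to move; the robot and the scene stay as the last step left them, time stands still between calls to the robot, and variables do not carry over. Pictures are saved under pics/ and viewed, about 8 in all and at most 12, crops included, and the job is handed in when it is done.

Besides the shell and the picture viewer there is one more tool, called after ">>>" as name([rows], argument=value, ...), one row to a line, values as JSON. drive_tool: Moves the arm, as the interface text tells. Its arguments: {"type":"object","properties":{"plan":{"type":"array","items":{"type":"array","items":{"type":"number"}}},"newtons":{"type":"number"}},"required":["plan"]}

```bash
ls; mkdir -p pics; cat > h.py <<'E'
from rig import *
import numpy as np, cv2
from scipy.spatial.transform import Rotation as R
def ray(cam,px,obs=None):
    c=get_calibration(cam)
    K=np.array([[c['fx'],0,c['cx']],[0,c['fy'],c['cy']],[0,0,1.]])
    u=cv2.undistortPoints(np.array([[px]],float),K,np.array(c['D'],float))[0,0]
    d=np.array([u[0],u[1],1.])
    if cam=='wrist':
        T=np.array(c['tool_from_camera']);o=obs or get_obs()
        W=np.eye(4);W[:3,:3]=R.from_quat(o['tool_rot']).as_matrix();W[:3,3]=o['position'];M=W@T
    else:
        M=np.eye(4);M[:3,:3]=np.array(c['rotation']).reshape(3,3);M[:3,3]=c['origin']
    return M[:3,3],M[:3,:3]@d
def at_z(cam,px,z,obs=None):
    o,d=ray(cam,px,obs);return o+d*(z-o[2])/d[2]
def proj(cam,P):
    c=get_calibration(cam)
    K=np.array([[c['fx'],0,c['cx']],[0,c['fy'],c['cy']],[0,0,1.]])
    Rm=np.array(c['rotation']).reshape(3,3)
    rv=cv2.Rodrigues(Rm.T)[0];t=-Rm.T@np.array(c['origin'])
    return cv2.projectPoints(np.array(P,float).reshape(-1,3),rv,t,K,np.array(c['D'],float))[0].reshape(-1,2)
E
python3 - <<'E'
from h import *
np.set_printoptions(precision=3,suppress=True)
o=get_obs();print({k:np.round(v,3) for k,v in o.items()});print(R.from_quat(o['tool_rot']).as_matrix())
for c in ['scene','top']:
    cv2.imwrite(f'pics/{c}0.png',camera(c)); k=get_calibration(c);print(c,k['origin'],np.array(k['rotation']).reshape(3,3)[:,2])
Z=dict(shelf=0,track=.022,crate_stamped=.022,crate_plain=.022,crate_stamped_heel=.022,crate_stamped_toe=.022,crate_plain_heel=.022,jar_mid=.022,jar_side=.022,ramekin=.022,spice_box=.022)
for n,z in Z.items():
    for c in ['scene','top']:
        r=mark_of(c,n)
        print(n,c,[(np.round(x['conf'],2),np.round(x['location']),np.round(at_z(c,x['location'],z),3)) for x in r[:3]])
print(get_obs()['time'])
E
```

```text
pics
{'time': np.float64(0.0), 'q': array([-1.391,  0.528,  1.434, -0.   ,  1.181, -0.178]), 'joint_velocities': array([ 0.   ,  0.   , -0.   , -0.001, -0.   ,  0.001]), 'joint_torque': array([  0.001, -44.004, -17.659,   0.063,   0.058,  -0.   ]), 'position': array([ 0.219, -0.585,  0.222]), 'tool_rot': array([-0.126,  0.697, -0.695,  0.126]), 'ft_force': array([0.129, 0.077, 0.857]), 'moment': array([ 0.014, -0.04 ,  0.036]), 'grip_width': np.float64(0.087)}
[[-0.937 -0.     0.35 ]
 [-0.35   0.002 -0.937]
 [-0.    -1.    -0.002]]Traceback (most recent call last):
  File "<stdin>", line 5, in <module>
ValueError: cannot reshape array of size 4 into shape (3,3)
```

```bash
sed -i "s/np.array(c\['rotation'\]).reshape(3,3)/R.from_quat(c['rotation']).as_matrix()/" h.py
python3 - <<'E'
from h import *
np.set_printoptions(precision=3,suppress=True)
for c in ['scene','top']:
    cv2.imwrite(f'pics/{c}0.png',camera(c)); k=get_calibration(c);print(c,k['origin'],R.from_quat(k['rotation']).as_matrix()[:,2])
for n in ['track','crate_stamped','crate_plain','crate_stamped_heel','crate_plain_heel','jar_mid','jar_side','ramekin','spice_box']:
    for c in ['scene','top']:
        r=mark_of(c,n)
        print(n,c,[(np.round(x['conf'],2),np.round(x['location']),np.round(at_z(c,x['location'],.022),3)) for x in r[:3]])
print(get_obs()['time'])
E
```

```text
scene [ 1.177 -0.608  0.917] [-0.447  0.545 -0.709]
top [0.411 0.086 1.709] [ 0.125 -0.015 -0.992]
track scene [(np.float64(0.7), array([331., 280.]), array([0.702, 0.003, 0.022])), (np.float64(0.18), array([329., 212.]), array([0.554, 0.186, 0.022]))]
track top [(np.float64(0.83), array([344., 216.]), array([ 0.69 , -0.002,  0.022]))]
crate_stamped scene [(np.float64(0.82), array([328., 216.]), array([0.563, 0.171, 0.022]))]
crate_stamped top [(np.float64(0.75), array([274., 267.]), array([0.551, 0.197, 0.022]))]
crate_plain scene [(np.float64(0.38), array([339., 219.]), array([0.59 , 0.18 , 0.022]))]
crate_plain top []
crate_stamped_heel scene [(np.float64(0.74), array([386., 187.]), array([0.613, 0.366, 0.022])), (np.float64(0.31), array([259., 297.]), array([ 0.607, -0.135,  0.022]))]
crate_stamped_heel top [(np.float64(0.65), array([274., 268.]), array([0.546, 0.194, 0.022]))]
crate_plain_heel scene [(np.float64(0.6), array([328., 283.]), array([ 0.705, -0.009,  0.022]))]
crate_plain_heel top [(np.float64(0.72), array([394., 279.]), array([ 0.512, -0.14 ,  0.022])), (np.float64(0.19), array([210., 243.]), array([0.618, 0.375, 0.022]))]
jar_mid scene [(np.float64(0.83), array([302., 266.]), array([ 0.622, -0.004,  0.022]))]
jar_mid top [(np.float64(0.98), array([342., 243.]), array([0.614, 0.006, 0.022]))]
jar_side scene [(np.float64(0.69), array([138., 344.]), array([ 0.495, -0.387,  0.022]))]
jar_side top [(np.float64(0.74), array([478., 283.]), array([ 0.496, -0.379,  0.022]))]
ramekin scene [(np.float64(0.79), array([386., 186.]), array([0.611, 0.37 , 0.022]))]
ramekin top [(np.float64(0.87), array([212., 242.]), array([0.621, 0.369, 0.022]))]
spice_box scene [(np.float64(0.63), array([404., 150.]), array([0.557, 0.548, 0.022]))]
spice_box top [(np.float64(0.57), array([152., 266.]), array([0.555, 0.54 , 0.022]))]
1.05
```

View pics/scene0.png

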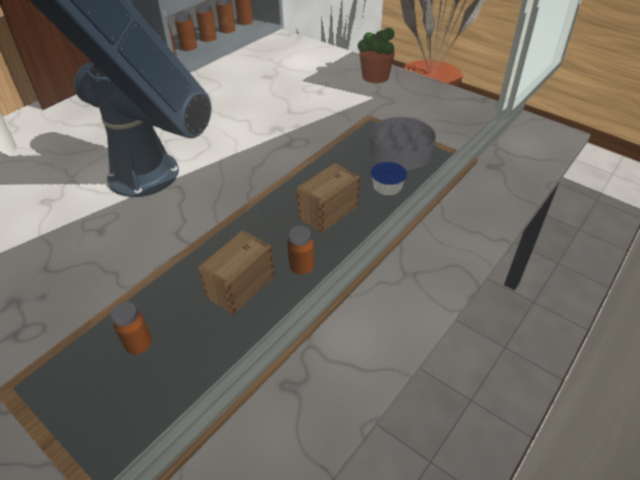

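View pics/top0.png

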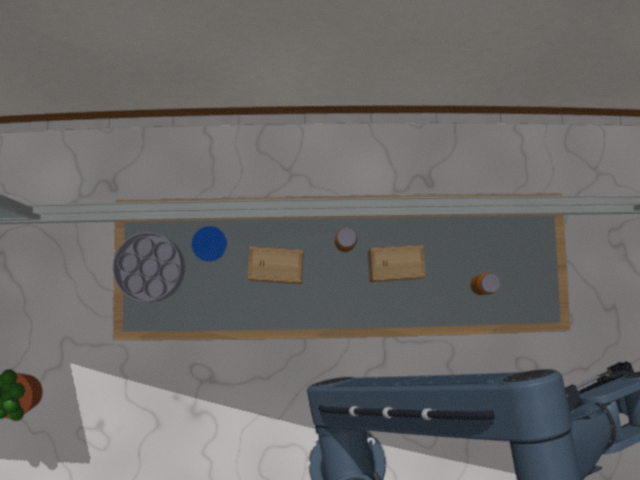

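```bash

python3 - <<'E'
from h import *
np.set_printoptions(precision=3,suppress=True)
im=cv2.imread('pics/top0.png')
h=cv2.cvtColor(im,cv2.COLOR_BGR2HSV)
print(h[265,275],h[275,200],h[264,400])
for x0,x1 in [(235,315),(360,435)]:
    m=np.zeros(h.shape[:2],np.uint8); m[232:300,x0:x1]=cv2.inRange(h,(8,60,60),(28,255,255))[232:300,x0:x1]
    ys,xs=np.nonzero(m);print(xs.min(),xs.max(),ys.min(),ys.max())
    c=max(cv2.findContours(m,0,1)[0],key=cv2.contourArea)
    b=cv2.boxPoints(cv2.minAreaRect(c));P=np.array([at_z('top',p,.122) for p in b]);print(b.round(1).tolist());print(P[:,:2], P.mean(0))
    for i in range(2):
        d=P[i+1]-P[i];print(np.linalg.norm(d),np.degrees(np.arctan2(d[1],d[0])))
# track/liner boundary
g=cv2.cvtColor(im,cv2.COLOR_BGR2GRAY).astype(int)
print([g[205:232,x].tolist() for x in (180,330,500)])
cv2.imwrite('pics/c0.png',cv2.resize(im[185:345,230:510],None,fx=2.8,fy=2.8,interpolation=2))
E
```

```text
[ 18  97 126] [105  18  87] [ 18  97 121]
248 302 247 283
[[246.89999389648438, 279.8999938964844], [249.1999969482422, 246.0], [303.1000061035156, 249.60000610351562], [300.79998779296875, 283.5]]
[[0.508 0.26 ]
 [0.598 0.254]
 [0.586 0.112]
 [0.497 0.119]] [0.547 0.186 0.122]
0.08946933537573379 -3.8904960207207573
0.14255717930195166 -94.59328178036375
368 425 245 281
[[367.3999938964844, 248.0], [423.1000061035156, 244.3000030517578], [425.29998779296875, 277.8999938964844], [369.6000061035156, 281.6000061035156]]
[[ 0.588 -0.058]
 [ 0.596 -0.207]
 [ 0.507 -0.209]
 [ 0.499 -0.062]] [ 0.547 -0.134  0.122]
0.1488630675743863 -86.98690569728907
0.08952062668253201 -178.12131334952122
[[120, 123, 121, 119, 117, 109, 116, 122, 120, 121, 121, 119, 116, 106, 92, 86, 82, 78, 83, 82, 81, 81, 82, 80, 81, 85, 83], [123, 119, 112, 110, 120, 122, 121, 121, 121, 119, 114, 96, 89, 85, 82, 80, 84, 81, 82, 86, 82, 83, 82, 82, 81, 81, 84], [113, 114, 121, 121, 119, 121, 119, 120, 103, 91, 86, 81, 79, 77, 79, 82, 81, 80, 81, 77, 77, 78, 78, 80, 79, 81, 82]]
```

View pics/c0.png

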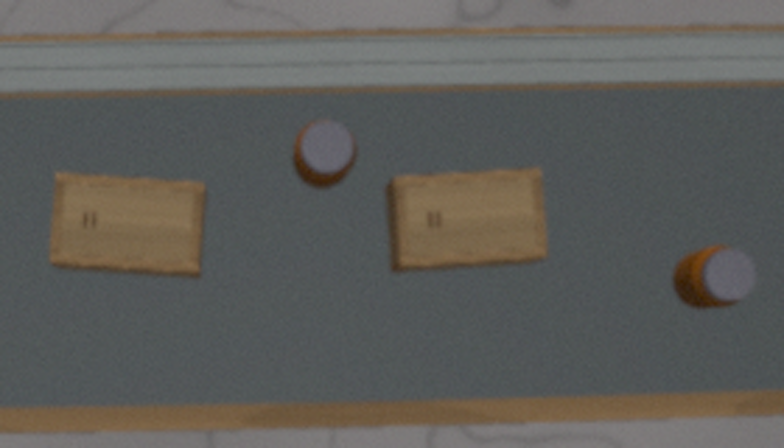

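>>> drive_tool([
  [-656,22,-575,0,24.8,0,60],
  [-656,22,-575,0,24.8,0,60],
  [-656,22,-575,0,24.8,0,60],
  [-656,22,-575,0,24.8,0,60],
  [-656,22,-575,0,24.8,0,60],
  [-656,22,-575,0,24.8,0,60],
  [-656,22,-575,0,24.8,0,60],
  [-656,22,-575,0,24.8,0,60],
  [-656,22,-575,0,24.8,0,60],
  [-656,22,-575,0,24.8,0,60],
])

```text
time: 2.05
position: [0.4565, -0.1434, 0.2102]
tool_rot: [-0.027, -0.706, 0.707, 0.026]
ft_force: [0.9, -0.9, -0.1]
grip_width: 0.06
```

>>> drive_tool([
  [0,0,0,0,0,0,60],
])

```text
time: 2.15
position: [0.4572, -0.1397, 0.21]
tool_rot: [0.024, 0.707, -0.706, -0.023]
ft_force: [-0.4, -0.1, 0.6]
grip_width: 0.0603
```

>>> drive_tool([
  [-153,10,-334,0,0,0,60],
  [-153,10,-334,0,0,0,60],
  [-153,10,-334,0,0,0,60],
  [-153,10,-334,0,0,0,60],
  [-153,10,-334,0,0,0,60],
  [-153,10,-334,0,0,0,60],
  [-153,10,-334,0,0,0,60],
  [-153,10,-334,0,0,0,60],
  [-153,10,-334,0,0,0,60],
  [-153,10,-334,0,0,0,60],
])

```text
time: 3.15
position: [0.6329, 0.1755, 0.1995]
tool_rot: [-0.026, -0.706, 0.707, 0.027]
ft_force: [-0.2, 0.9, 0.3]
grip_width: 0.0601
```

```bash

python3 - <<'E'
from h import *
np.set_printoptions(precision=3,suppress=True)
o=get_obs();print(o['position'],R.from_quat(o['tool_rot']).as_matrix())
cv2.imwrite('pics/w1.png',camera('wrist'));cv2.imwrite('pics/s1.png',camera('scene'))
# track face in the first top picture: steepest edge, on z=.022 and .034
g=cv2.GaussianBlur(cv2.cvtColor(cv2.imread('pics/top0.png'),6),(5,5),0).astype(float)
for z in (.022,.034):
    P=[]
    for c in range(140,550,8):
        s=np.diff(g[200:232,c]);r=200+s.argmin()+.5;P.append(at_z('top',(c,r),z)[:2])
    P=np.array(P);k=np.polyfit(P[:,1],P[:,0],1);e=P[:,0]-np.polyval(k,P[:,1]);ok=abs(e)<.004
    print(z,np.polyfit(P[ok,1],P[ok,0],1),ok.sum())
E
```

```text
[0.633 0.176 0.2  ] [[-0.997 -0.001 -0.075]
 [ 0.075 -0.001 -0.997]
 [ 0.001 -1.     0.001]]
0.022 [-0.004  0.693] 52
0.034 [-0.004  0.691] 52
```

View pics/w1.png

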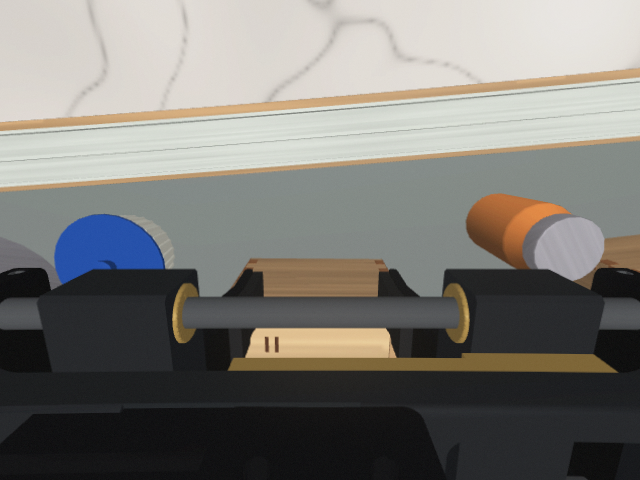

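>>> drive_tool([
  [0,50,0,0,0,0,60],
  [0,94,0,0,0,0,60],
  [8,94,0,0,0,0,60],
  [16,94,0,0,0,0,60],
  [20,94,0,0,0,0,60],
  [24,94,0,0,0,0,60],
  [26,94,0,0,0,0,60],
  [28,94,0,0,0,0,60],
])

```text
time: 4.05
position: [0.606, 0.1787, 0.1077]
tool_rot: [0.028, 0.707, -0.706, -0.025]
ft_force: [-0.2, -0.4, 0.1]
grip_width: 0.0598
```

>>> drive_tool([
  [1,0,0,0,0,0,60],
  [2,0,0,0,0,0,60],
  [2,0,0,0,0,0,60],
])

```text
time: 4.35
position: [0.6044, 0.1788, 0.1065]
tool_rot: [0.027, 0.707, -0.706, -0.026]
ft_force: [1.0, 0.0, 1.8]
grip_width: 0.06
```

>>> drive_tool([
  [3,1,0,0,0,0,60],
  [6,-3,0,0,0,0,60],
  [9,-6.5,0,0,0,0,60],
  [13,-10,0,0,0,0,60],
  [17,-13.5,0,0,0,0,60],
  [21.5,-16.5,0,0,0,0,60],
  [26,-19,0,0,0,0,60],
  [30,-21.5,0,0,0,0,60],
  [35,-24,0,0,0,0,60],
])

```text
time: 5.25
position: [0.5675, 0.1814, 0.13]
tool_rot: [-0.026, -0.707, 0.707, 0.027]
ft_force: [2.9, 1.1, 3.1]
grip_width: 0.0599
```

```bash

python3 - <<'E'
from h import *
a=camera('scene')[120:370,90:490]
cv2.imwrite('pics/s2.png',cv2.resize(a,None,fx=2,fy=2))
E
```

```text
(no output)
```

View pics/s2.png

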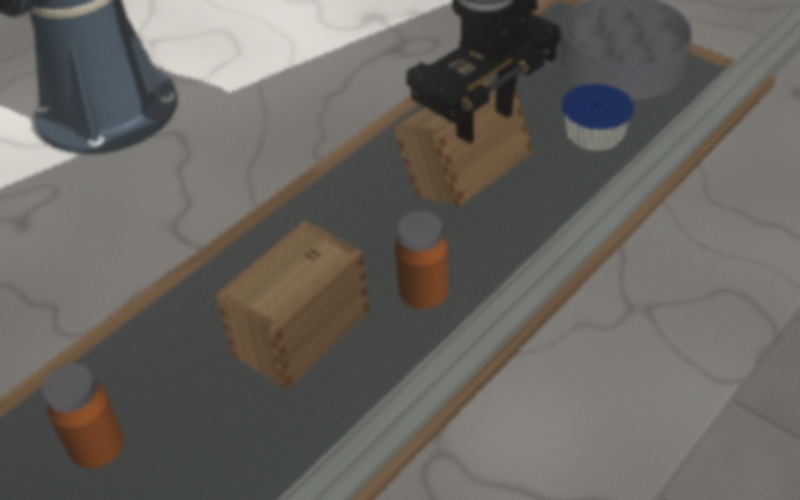

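The view shows the left crate (about 460,145 in the crop) tipped about 20° with both tips on its terrace wall and its heel not slid. I'll continue the arc.

>>> drive_tool([
  [5,-2.5,0,0,0,0,60],
  [10,-4.5,0,0,0,0,60],
  [15,-6.5,0,0,0,0,60],
  [20,-8,0,0,0,0,60],
  [25,-9,0,0,0,0,60],
  [30,-10,0,0,0,0,60],
  [35,-11,0,0,0,0,60],
  [40,-11.5,0,0,0,0,60],
  [45,-12,0,0,0,0,60],
  [50,-12,0,0,0,0,60],
])

```text
time: 6.3
position: [0.5181, 0.1851, 0.142]
tool_rot: [-0.027, -0.707, 0.707, 0.027]
ft_force: [-0.7, 0.1, -0.0]
grip_width: 0.0602
```

>>> drive_tool([
  [4,0,0,0,0,0,60],
  [8,0,0,0,0,0,60],
  [8,-30,0,0,0,0,60],
  [8,-60,0,0,0,0,60],
  [8,-60,0,0,0,0,60],
])

```text
time: 6.8
position: [0.5134, 0.1862, 0.2057]
tool_rot: [0.03, 0.707, -0.706, -0.023]
ft_force: [0.7, -0.3, -0.9]
grip_width: 0.0599
```

```bash

python3 - <<'E'
from h import *
a=camera('scene')[120:370,90:490]
cv2.imwrite('pics/s3.png',cv2.resize(a,None,fx=2,fy=2))
o=get_obs();print(o['position'],R.from_quat(o['tool_rot']).as_matrix()[:,0],o['time'])
E
```

```text
[0.51198677 0.18594386 0.20386949] [-0.99717916  0.07489257 -0.0049824 ] 6.85
```

View pics/s3.png

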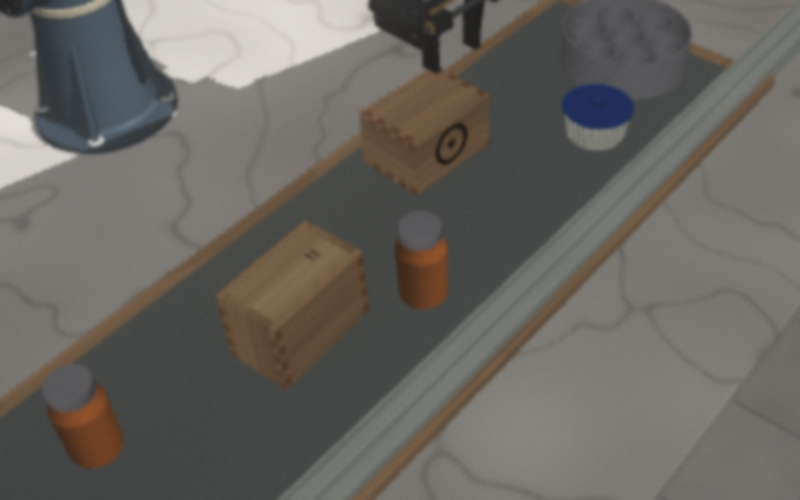

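The picture shows the left crate lying with the dark ring facing the terrace (crop 451,144), so it is the stamped one. The right crate is still upright and next.

>>> drive_tool([
  [-147,4,307,0,-6.8,0,60],
  [-147,4,307,0,-6.8,0,60],
  [-147,4,307,0,-6.8,0,60],
  [-147,4,307,0,-6.8,0,60],
  [-147,4,307,0,-6.8,0,60],
  [-147,4,307,0,-6.8,0,60],
  [-147,4,307,0,-6.8,0,60],
  [-147,4,307,0,-6.8,0,60],
  [-147,4,307,0,-6.8,0,60],
])

```text
time: 7.75
position: [0.633, -0.1321, 0.196]
tool_rot: [-0.016, 0.708, -0.706, 0.013]
ft_force: [0.1, 0.1, 0.1]
grip_width: 0.0605
```

>>> drive_tool([
  [0,0,0,0,0,0,60],
])

```text
time: 7.85
position: [0.6328, -0.1301, 0.1967]
tool_rot: [-0.017, 0.708, -0.706, 0.015]
ft_force: [-0.6, 0.4, 0.6]
grip_width: 0.0601
```

>>> drive_tool([
  [0,46,0,0,0,0,60],
  [0,91,0,0,0,0,60],
  [8,91,0,0,0,0,60],
  [16,91,0,0,0,0,60],
  [20,91,0,0,0,0,60],
  [24,91,0,0,0,0,60],
  [27,91,0,0,0,0,60],
  [29,91,0,0,0,0,60],
  [30,91,0,0,0,0,60],
])

```text
time: 8.75
position: [0.605, -0.1331, 0.1081]
tool_rot: [0.014, -0.707, 0.707, -0.016]
ft_force: [1.0, 1.2, 1.0]
grip_width: 0.0602
```

>>> drive_tool([
  [1,0,0,0,0,0,60],
  [1,0,0,0,0,0,60],
])

```text
time: 8.95
position: [0.6049, -0.1333, 0.1078]
tool_rot: [0.014, -0.706, 0.707, -0.017]
ft_force: [3.2, 0.5, 3.1]
grip_width: 0.0599
```

>>> drive_tool([
  [3,0,0,0,0,0,60],
  [6,-3,0,0,0,0,60],
  [9,-6.5,0,0,0,0,60],
  [13,-10,0,0,0,0,60],
  [17,-13.5,0,0,0,0,60],
  [21.5,-16.5,0,0,0,0,60],
  [26,-19,0,0,0,0,60],
  [30,-21.5,0,0,0,0,60],
  [35,-24,0,0,0,0,60],
])

```text
time: 9.85
position: [0.5669, -0.1341, 0.1307]
tool_rot: [-0.016, 0.707, -0.707, 0.015]
ft_force: [1.7, -1.3, 1.9]
grip_width: 0.0601
```

>>> drive_tool([
  [5,-2.5,0,0,0,0,60],
  [10,-4.5,0,0,0,0,60],
  [15,-6.5,0,0,0,0,60],
  [20,-8,0,0,0,0,60],
  [25,-9,0,0,0,0,60],
  [30,-10,0,0,0,0,60],
  [35,-11,0,0,0,0,60],
  [40,-11.5,0,0,0,0,60],
  [45,-12,0,0,0,0,60],
  [50,-12,0,0,0,0,60],
])

```text
time: 10.85
position: [0.5178, -0.1366, 0.143]
tool_rot: [-0.015, 0.707, -0.707, 0.015]
ft_force: [-0.4, 0.3, 0.3]
grip_width: 0.0599
```

>>> drive_tool([
  [4,0,0,0,0,0,60],
  [8,0,0,0,0,0,60],
  [8,-30,0,0,0,0,60],
  [8,-60,0,0,0,0,60],
  [8,-60,0,0,0,0,60],
])

```text
time: 11.35
position: [0.5128, -0.1382, 0.2066]
tool_rot: [0.013, -0.705, 0.708, -0.018]
ft_force: [1.1, -0.1, -0.8]
grip_width: 0.0596
```

```bash

python3 - <<'E'
from h import *
a=camera('scene')[120:370,90:490]
cv2.imwrite('pics/s4.png',cv2.resize(a,None,fx=2,fy=2))
t=camera('top');cv2.imwrite('pics/t4.png',t)
o=get_obs();print(o['position'],R.from_quat(o['tool_rot']).as_matrix()[:,0],o['time'])
for n in ['crate_stamped_heel','crate_stamped_toe','crate_plain_heel','crate_plain_toe']:
    print(n,[(round(x['conf'],2),at_z('scene',x['location'],.022 if 'heel' in n else .107).round(3)) for x in mark_of('scene',n)[:2]])
h=cv2.cvtColor(t,40);m=np.zeros(h.shape[:2],np.uint8);m[245:322,235:315]=cv2.inRange(h,(8,60,60),(28,255,255))[245:322,235:315]
c=max(cv2.findContours(m,0,1)[0],key=cv2.contourArea);b=cv2.boxPoints(cv2.minAreaRect(c));print(b.round(1).tolist());print(np.array([at_z('top',p,.107) for p in b]).round(3))
E
```

```text
[ 0.51034686 -0.13701547  0.20339734] [-0.99904662 -0.04363858 -0.00123577] 11.45
crate_stamped_heel [(0.62, array([0.512, 0.182, 0.022]))]
crate_stamped_toe [(0.65, array([0.517, 0.18 , 0.107]))]
crate_plain_heel [(0.62, array([ 0.515, -0.136,  0.022])), (0.33, array([ 0.478, -0.116,  0.022]))]
crate_plain_toe [(0.85, array([ 0.505, -0.144,  0.107]))]
[[244.5, 316.6000061035156], [247.1999969482422, 278.5], [300.8999938964844, 282.20001220703125], [298.29998779296875, 320.29998779296875]]
[[0.413 0.268 0.107]
 [0.513 0.261 0.107]
 [0.501 0.119 0.107]
 [0.401 0.127 0.107]]
```

View pics/s4.png

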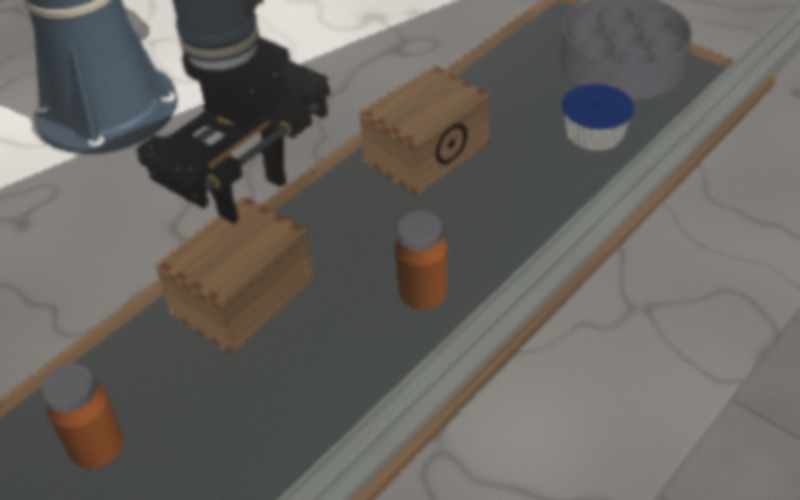

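Both crates now lie as asked: ring at crop (451,144) on the left, bare underside on the right. Next I'll go behind the left one.

>>> drive_tool([
  [130,0,-341,0,2.3,0,70],
  [130,0,-341,0,2.3,0,70],
  [130,0,-341,0,2.3,0,70],
  [130,0,-341,0,2.3,0,70],
  [130,0,-341,0,2.3,0,70],
  [130,0,-341,0,2.3,0,70],
  [130,0,-341,0,2.3,0,70],
  [130,0,-341,0,2.3,0,70],
  [130,0,-341,0,2.3,0,70],
  [130,0,-341,0,2.3,0,70],
])

```text
time: 12.65
position: [0.3654, 0.198, 0.2025]
tool_rot: [0.002, -0.707, 0.707, -0.001]
ft_force: [0.3, -0.4, -0.1]
grip_width: 0.0701
```

>>> drive_tool([
  [0,40,0,0,0,0,70],
  [0,40,0,0,0,0,70],
])

```text
time: 12.85
position: [0.3634, 0.1962, 0.16]
tool_rot: [0.004, -0.706, 0.708, 0.003]
ft_force: [-0.8, -0.6, 1.5]
grip_width: 0.0702
```

```bash

python3 - <<'E'
from h import *
o=get_obs();print(o['position'],R.from_quat(o['tool_rot']).as_matrix(),o['time'],o['q'])
E
```

```text
[0.3633874  0.19623833 0.16002954] [[-0.99996089 -0.00876753  0.00116136]
 [-0.00114116 -0.00230944 -0.99999668]
 [ 0.00877019 -0.9999589   0.00229934]] 12.85 [ 2.23273139e-01  3.59658318e-01  2.00394507e+00 -4.38786846e-04
  7.87050705e-01  1.79322935e+00]
```

>>> drive_tool([
  [0,40,0,0,0,0,70],
  [0,80,0,0,0,0,70],
  [0,102,0,0,0,0,70],
  [0,105,0,0,0,0,70],
  [-8,105,0,0,0,0,70],
  [-14,105,0,0,0,0,70],
  [-18,105,0,0,0,0,70],
  [-22,105,0,0,0,0,70],
])

```text
time: 13.65
position: [0.389, 0.1984, 0.0591]
tool_rot: [-0.0, 0.707, -0.707, 0.002]
ft_force: [-1.4, -0.3, 0.2]
grip_width: 0.0704
```

>>> drive_tool([
  [-3,0,0,0,0,0,70],
  [-6,0,0,0,0,0,70],
  [-10,0,0,0,0,0,70],
  [-14,0,0,0,0,0,70],
  [-18,0,0,0,0,0,70],
  [-22,0,0,0,0,0,70],
])

```text
time: 14.25
position: [0.4088, 0.198, 0.0578]
tool_rot: [0.002, -0.707, 0.707, -0.001]
ft_force: [-3.3, -1.1, 1.3]
grip_width: 0.0701
```

>>> drive_tool([
  [-8,0,0,0,0,0,70],
  [-16,0,0,0,0,0,70],
  [-24,0,0,0,0,0,70],
  [-32,0,0,0,0,0,70],
  [-40,0,0,0,0,0,70],
  [-48,0,0,0,0,0,70],
  [-56,0,0,0,0,0,70],
  [-64,0,0,0,0,0,70],
  [-72,0,0,0,0,0,70],
  [-80,0,0,0,0,0,70],
])

```text
time: 15.25
position: [0.4901, 0.1985, 0.058]
tool_rot: [-0.001, 0.707, -0.707, 0.001]
ft_force: [-3.1, 0.5, 1.6]
grip_width: 0.0696
```

>>> drive_tool([
  [-8,0,0,0,0,0,70],
  [-16,0,0,0,0,0,70],
  [-24,0,0,0,0,0,70],
  [-32,0,0,0,0,0,70],
  [-40,0,0,0,0,0,70],
  [-48,0,0,0,0,0,70],
  [-56,0,0,0,0,0,70],
  [-62,0,0,0,0,0,70],
  [-68,0,0,0,0,0,70],
  [-72,0,0,0,0,0,70],
])

```text
time: 16.25
position: [0.5621, 0.1988, 0.0579]
tool_rot: [-0.001, 0.707, -0.707, 0.001]
ft_force: [-2.9, 0.1, 1.0]
grip_width: 0.07
```

```bash

python3 - <<'E'
from h import *
t=camera('top');s=camera('scene');a=np.hstack([cv2.resize(s[120:370,240:440],None,fx=2,fy=2),cv2.resize(t[185:345,230:390],None,fx=2.5,fy=3.125)])
cv2.imwrite('pics/p5.png',a);print(get_obs()['position'],get_obs()['ft_force'])
for n in ['crate_stamped_heel','crate_stamped_toe']:
    print(n,[(round(x['conf'],2),at_z('scene',x['location'],.022 if 'heel' in n else .107).round(3)) for x in mark_of('scene',n)[:2]])
E
```

```text
[0.56280226 0.19881478 0.05801241] [-0.49354193 -0.11720868 -0.98664691]
crate_stamped_heel [(0.9, array([0.679, 0.196, 0.022]))]
crate_stamped_toe [(0.89, array([0.683, 0.193, 0.107])), (0.59, array([ 0.579, -0.188,  0.107]))]
```

View pics/p5.png

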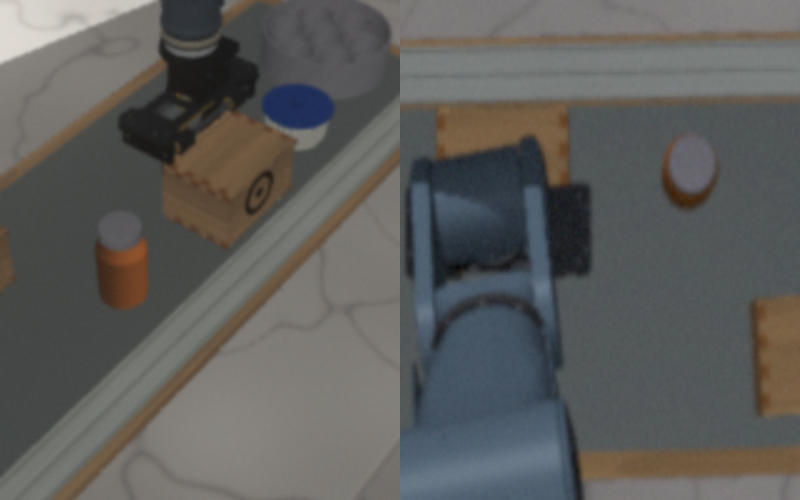

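The crate is square to the track and close to it, with jar and ramekin clear. I'll feel for the contact.

>>> drive_tool([
  [-4,0,0,0,0,0,70],
  [-8,0,0,0,0,0,70],
  [-11,0,0,0,0,0,70],
  [-13,0,0,0,0,0,70],
  [-15,0,0,0,0,0,70],
  [-16,0,0,0,0,0,70],
])

```text
time: 17.05
position: [0.5769, 0.1989, 0.058]
tool_rot: [0.002, -0.707, 0.707, -0.001]
ft_force: [-4.5, -0.2, 2.8]
grip_width: 0.0702
```

>>> drive_tool([
  [-1,0,0,0,0,0,70],
  [-2,0,0,0,0,0,70],
])

```text
time: 17.25
position: [0.5785, 0.1989, 0.058]
tool_rot: [0.002, -0.707, 0.707, -0.001]
ft_force: [-5.7, 0.1, 3.3]
grip_width: 0.0704
```

>>> drive_tool([
  [-1,0,0,0,0,0,70],
  [-2,0,0,0,0,0,70],
])

```text
time: 17.45
position: [0.5805, 0.1989, 0.058]
tool_rot: [0.002, -0.707, 0.707, -0.001]
ft_force: [-5.2, -1.1, 3.2]
grip_width: 0.0704
```

>>> drive_tool([
  [-1,0,0,0,0,0,70],
  [-2,0,0,0,0,0,70],
])

```text
time: 17.65
position: [0.5812, 0.1989, 0.058]
tool_rot: [0.003, -0.707, 0.707, 0.001]
ft_force: [-9.0, -0.5, 7.4]
grip_width: 0.07
```

>>> drive_tool([
  [-1,0,0,0,0,0,70],
  [-2,0,0,0,0,0,70],
])

```text
time: 17.85
position: [0.581, 0.1989, 0.058]
tool_rot: [0.005, -0.707, 0.707, 0.002]
ft_force: [-12.7, -0.0, 9.8]
grip_width: 0.0696
```

>>> drive_tool([
  [-1,0,0,0,0,0,70],
  [-2,0,0,0,0,0,70],
])

```text
time: 18.05
position: [0.5809, 0.1988, 0.058]
tool_rot: [0.006, -0.707, 0.707, 0.004]
ft_force: [-16.6, -0.2, 13.7]
grip_width: 0.07
```

Contact: the position stays at 0.581 while the force climbs. I'll back off and lift clear.

>>> drive_tool([
  [6,0,0,0,0,0,70],
  [20,0,0,0,0,0,70],
  [40,0,0,0,0,0,70],
  [50,0,0,0,0,0,70],
  [60,-40,0,0,0,0,70],
  [80,-90,0,0,0,0,70],
  [120,-140,0,0,0,0,70],
  [160,-180,0,0,0,0,70],
  [160,-180,0,0,0,0,70],
  [160,-180,0,0,0,0,70],
])

```text
time: 19.05
position: [0.4282, 0.1989, 0.241]
tool_rot: [0.001, 0.708, -0.707, 0.004]
ft_force: [0.5, 0.9, 0.2]
grip_width: 0.0701
```

```bash

python3 - <<'E'
from h import *
t=camera('top');s=camera('scene');a=np.hstack([cv2.resize(s[120:370,90:490],None,fx=1.25,fy=1.6),cv2.resize(t[185:345,200:380],None,fx=1.66,fy=2.5)])
cv2.imwrite('pics/p6.png',a);print(get_obs()['position'],get_obs()['ft_force'])
for n in ['crate_stamped_heel','crate_stamped_toe','crate_plain_heel']:
    print(n,[(round(x['conf'],2),at_z('scene',x['location'],.022 if 'heel' in n else .107).round(3)) for x in mark_of('scene',n)[:2]])
for n in ['jar_mid','jar_side','ramekin','spice_box']:
    print(n,[(round(x['conf'],2),at_z('scene',x['location'],.022).round(3)) for x in mark_of('scene',n)[:1]])
h=cv2.cvtColor(t,40);m=np.zeros(h.shape[:2],np.uint8);m[219:280,238:315]=cv2.inRange(h,(8,60,60),(28,255,255))[219:280,238:315]
c=max(cv2.findContours(m,0,1)[0],key=cv2.contourArea);b=cv2.boxPoints(cv2.minAreaRect(c));print(np.array([at_z('top',p,.107) for p in b]).round(3))
E
```

```text
[0.42920761 0.19851277 0.23846011] [ 0.06402959 -0.16486994  0.7897503 ]
crate_stamped_heel [(0.94, array([0.696, 0.199, 0.022])), (0.47, array([0.669, 0.237, 0.022]))]
crate_stamped_toe []
crate_plain_heel [(0.78, array([ 0.517, -0.145,  0.022])), (0.7, array([0.634, 0.269, 0.022]))]
jar_mid [(0.61, array([0.615, 0.001, 0.022]))]
jar_side [(0.87, array([ 0.496, -0.382,  0.022]))]
ramekin [(0.87, array([0.614, 0.37 , 0.022]))]
spice_box [(0.73, array([0.564, 0.537, 0.022]))]
[[0.673 0.286 0.107]
 [0.67  0.127 0.107]
 [0.582 0.128 0.107]
 [0.584 0.285 0.107]]
```

View pics/p6.png

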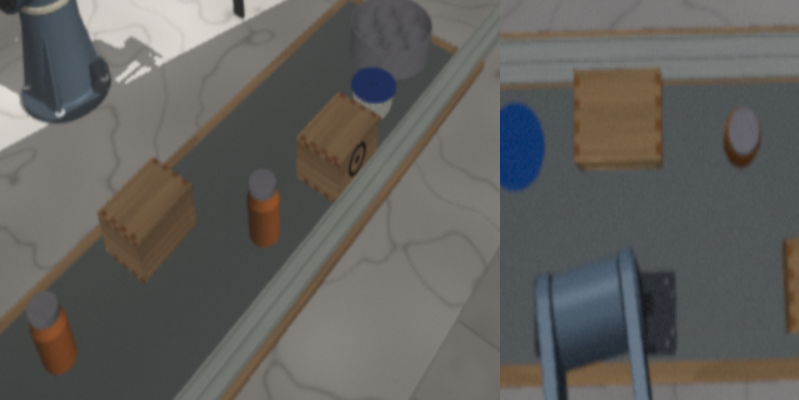

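The stamped crate stands square against the track. The plain one lies back, and the jars, ramekin and spice box are in place.

```bash
python3 -c "
from rig import *
print(hand_in(),get_obs()['time'])"
```

```text
the job is handed in; nothing more can be done
the job is handed in; nothing more can be done
```

I tipped both crates onto their robot sides, left first. The left one showed the ring, so I pushed it as it lay until it stopped against the door track, then drew the arm clear and handed in. No verdict is reported.

**Stamped crate:** At the track the tool stayed at x = 0.581 m while the push force climbed from about 5 to 17 N, which means contact. The camera put its bottom edge at x ≈ 0.696 m and the track at about 0.691 m, and working from the fingertip position gives about 0.689 m. These agree within their few-millimetre error. In the last pictures it looks square to the track.

**Plain crate:** It lies about 175 mm short of the track.

**Other things:** The jars, ramekin and spice box read within about 13 mm of their first readings. The spice box differs most, and its readings scatter that much. I saw no contact with any of them.

**Checks that failed or disagreed:**
- In the last picture the network did not find the stamped crate's top edge.
- The colour outline of the crate in the last top view was cut off at the track, so I did not use its far edge.

The clock read 19 s when the arm was clear, against the 58 s limit.

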